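Press a turned knob home in a ratchet clamp and release it

TASK

Stand the wooden block between the open jaws of the ratchet clamp with its half-started knob facing the sprung rubber pad and its plain back to the screw anvil. Swing the clamp's moving handle in until the knob's shoulder sits home on the block and the ratchet holds it tight by itself, without forcing it, and leave it holding with your hand off for a good two seconds. Then press the handle down off its teeth, let the jaws open fully, and leave the block standing between them; do not disturb the tools lying around.

Things in the scene. Friction and masses are not known exactly. Their poses are not given: they have to be found in the camera images.
- clamp: Ratchet clamp like big scissors lying flat, screwed to a 285x170x15 mm plywood board. Origin: under the pivot, at the board's underside. Frame: +x from pivot to jaws, z up; all parts centred at z 45 mm, tops at z 52. Fixed half: handle on the -y side, anvil on the +y side: a 36 mm disc at x 95 facing -y, its face anywhere from y 25 to 44 mm (screw setting, immovable, must be felt or seen).
- nest (a point): Point on top of the board (z 15 mm) between the open jaws, at clamp x 95, y 3.5 mm, axes as the clamp's. A block set down with its origin here and its axes along these clears pad and anvil by 4 mm or more and leaves 25 mm for a finger on each x side.
- jaw (a joint): Angle of the moving half about the upright pivot: 0 fully open (a 2 to 3 N spring), grows to 0.50 as handle and pad swing in. Ratchet teeth every 0.03 rad from about 0.145 on hold it against opening; riding over each adds 1 to 2 N. Driving the knob takes about 12 N at the thumb rest. The knob is home and held somewhere between 0.22 and 0.46.
- thumb_rest (a point): Top middle of the flat end (30x26, 12 mm thick, top 52 mm over the bench) of the moving handle, 145 mm from the pivot, at jaw 0 bearing 0.63 rad from clamp -x toward +y; x axis along the handle to the pivot. Pressed down here it springs: 3 to 4 mm (5 to 8 N) clears the teeth, 8 mm (9 N) is its stop. Off its teeth it flies open (a further tooth may catch it) or is swung out while held down.
- pad: Round rubber pad, 30 mm across, on the moving jaw; origin at the middle of its face, y axis out of the face toward the work, 45 mm above the bench. Backed by a coil spring of 3.3 N per mm, 11 mm travel. 15 to 21 N on the work (17 to 19 N pushing at the thumb rest) is firm; letting go gives back up to a tooth, some 9 N; under 6 N held is loose, over 24 N dents the wood.
- block: Plain pine block 56 (x) by 34 (y) by 60 (z) mm, 0.1 kg, standing; origin under its centre. The turned knob sticks out of its -y face 30 mm up. Grip it across its 56 mm x sides. Its +y face is the plain back.
- knob (a joint): How far the knob's tenon has been pushed from its started depth into the block along +y: 0 stands 10 mm proud, 0.010 is home with the shoulder on the wood. It is a tight fit: 9 N moves it and it stays where it is left.
- knob_face (a point): Middle of the outer face of the turned wooden knob (26 mm across, 18 mm long); axes as the block's.
- paint_tin: Small paint tin, 75 mm across, 76 high, bystander; origin under its centre.
- screw_jar: Glass jar with a brown lid, 66 mm across, 98 high, bystander; origin under its centre.
- mallet: Wooden mallet lying down, 276x124x72 mm, bystander; origin under its centre.
- try_square: Try square lying down, 130x178x25 mm, bystander; origin under its centre.
There are look-alikes about, which are no part of the job. What is shaped like the block but purple, turquoise or yellow is not meant.

How it is judged:
By the outcome, as a careful person would: the job done as asked, in the order asked, and still so for the second after the job is handed in, with the robot touching nothing.
It also fails if it takes over 72 s, if anything falls off the work surface, if the arm or the gripper's body presses on something with over 40 N, if the wrist force passes 120 N, or if a joint passes its speed limit or range.

ROBOT

A 6-joint arm with a two-finger parallel gripper is mounted at the origin on a cart in front of the work surface, level with it; the furniture and walls round the work are solid. World frame = base frame: x ahead of the robot, y to its left, z up, the work surface at z = 0. Lengths are in m, angles in rad, forces in N, time in s.
With the tool pointing down it reaches from about 0.35 to 0.85 m from the base axis. Payload 8.1 kg.
Tool frame: the origin (TCP) lies between the finger pads; the fingertips stand 11 mm ahead of it and the grasp point (between the pads) lies 8 mm behind it (robot.tips_ahead is the distance from the TCP to the fingertips, in m); z points along the fingers, y is the line along which they close (so a half turn about z gives the same grasp; the last joint's range is limited). The gripper opens to 93 mm and grips with 3 to 60 N. Pads are 15 mm wide; open, the fingers measure 128 mm over their backs; the gripper's body (75 mm by 188 mm) begins 65 mm behind the grasp point.
Start: joints at [-1.33, 0.13, 1.488, -0, 1.523, -0.085], TCP at [0.192, -0.568, 0.23] pointing down, gripper open.
Joint ranges: [-2.96, 2.96], [-0.89, 2.26], [0.02, 2.5], [-1.34, 4.48], [0, 2.73], [-2.66, 2.66]. Speed limits (rad/s): [2.39, 2.39, 2.79, 3.14, 3.14, 3.14].

INTERFACE

Orientations are given as a rotation vector (axis times angle).
In Python, from plant import robot gives the robot as it stands. The module is installed in compiled form; this text tells all that it offers.
- The arm moves only by the tool move_arm, never from a script. Its argument "deltas" is one flat list of numbers, 7 for each row, row after row: the shift along the tool's x, y, z in m, then the turn, a rotation vector about the tool's x, y, z in rad, then the opening, from 0 (shut) to 1 (fully open). A call has 1 to 12 rows; each row is the pose to reach, as a shift and turn from the pose commanded when the call began, along the tool's axes at that moment; what a row does not reach only later rows make up. A row lasts 1/8 s, in which the tool goes at most 62.5 mm and 10.7 degrees, less where a joint would pass 70% of its speed; a pose out of reach is approached as far as the arm can. A call with a gripper value outside its range is refused whole. The fingers move at their own pace and stop on an object; "squeeze" is the grip in N (left out, the last holds). Time passes only in rows, so rows that repeat a pose let the fingers close. It gives the time, the measured TCP pose, the force, the opening and the grip force at its end, in the units of the state.
- robot.read_state(): the state, without advancing time (a new reading comes with each control period).
- robot.read_camera(name): name is "side" or "top" or "wrist"; returns (picture, depth): 420x560x3 uint8, red, green, blue; 420x560 float32, m along the optical axis (not along the pixel's ray), 0 where there is no reading.
- robot.camera_model(name): a dict with "K" (3x3 intrinsics, pixels), "R" (3x3) and "t" (3): a world point X has camera coordinates R X + t; the wrist camera has in their place "tool_from_camera" (4x4, takes a point from camera to tool coordinates, whose origin is the TCP and whose axes are the flange's). Camera axes: x right, y down, z forward; pixel columns grow to the right and rows downward; lengths in m; the calibration is good to about 2 mm. The wrist camera is an equidistant fisheye: a pixel r from the principal point sees the ray r / f radians off the axis. A picture is of the moment at which its call begins: read the wrist's pose just before it. camera_model takes no time and is no camera call.
- robot.close_job(): hands the job in; it is judged then, once.
Trained networks look in the newest picture that a camera, given by its name, has taken for a name from the list of things; names that differ only in an ending like _2 or _b are one class to them, and where a whole thing is asked for, a point or a joint stands for the part that bears it (a point fixed in the world has none). Each returns a list of dicts, best first, with "confidence" (0 to 1); they miss things now and then, are a little off and sometimes report something else, mostly with a low value. They report only what shows in the picture. A call takes as long as a camera call. They do not tell look-alikes from the thing itself.
- robot.recognise(camera, label): "uv" ([column, row] in pixels, amid what is visible of it).
The state is a dict: "t": time; "q": joint angles; "dq": joint speeds; "joint_torque": joint torques, N m; "tool_pos": TCP position; "orientation": TCP orientation; "force": force on the tool from outside, world axes, zero at the start; "wrist_torque": the same for the moment, N m; "opening": finger opening in m; "gripper_force": force on a finger pad.
Only numpy, scipy, OpenCV 4.12 (cv2) and the standard library are available. Lean on these libraries where they do the work, as an engineer would, in place of code of your own. Each camera call takes 0.05 s, during which the arm holds its last target. There are 200 camera calls.

## Working session

There is one attempt and no reset: what is moved stays moved. The work goes in short steps, Python scripts to look and compute and a tool call to move; the robot and the scene stay as the last step left them, time stands still between calls to the robot, and variables do not carry over. Pictures are saved under pics/ and viewed, at most 10 in all, crops included, and the job is handed in when it is done.

Besides the shell and the picture viewer there is one more tool, called after "Emit:" by a JSON object that holds its "method" and its "body", one argument or row to a line. move_arm: Moves the arm, as the interface text tells. Its arguments: {"type":"object","properties":{"deltas":{"type":"array","items":{"type":"number"}},"squeeze":{"type":"number"}},"required":["deltas"]}

```bash
mkdir -p pics; cat > h.py <<'E'
import numpy as np, cv2
from scipy.spatial.transform import Rotation as Rn
from plant import robot
def save(cam,name):
    p,d=robot.read_camera(cam); cv2.imwrite(f'pics/{name}.png',p[:,:,::-1]); np.save(f'pics/{name}.npy',d); return p,d
def world(cam,uv,d):
    m=robot.camera_model(cam); K=np.array(m['K']); u,v=uv
    c=np.array([(u-K[0,2])/K[0,0]*d,(v-K[1,2])/K[1,1]*d,d]); return np.array(m['R']).T@(c-np.array(m['t']))
def cloud(cam,d):
    m=robot.camera_model(cam); K=np.array(m['K']); v,u=np.mgrid[:d.shape[0],:d.shape[1]]
    c=np.stack([(u-K[0,2])/K[0,0]*d,(v-K[1,2])/K[1,1]*d,d],-1); return (c-np.array(m['t']))@np.array(m['R'])
E
python3 - <<'E'
from h import *
for cam in ['top','side']:
    p,d=save(cam,cam+'0'); W=cloud(cam,d)
    for l in ['clamp','block','knob_face','pad','thumb_rest','paint_tin','screw_jar','mallet','try_square']:
        for r in robot.recognise(cam,l)[:4]:
            u,v=map(int,r['uv']); print(cam,l,r['uv'],round(r['confidence'],2),W[v,u].round(3))
s=robot.read_state(); print(s['t'],s['tool_pos'],s['orientation'],s['opening'])
E
```

```text
top clamp [315.5, 204.4] 0.59 [ 0.571 -0.112  0.011]
top block [223.1, 224.1] 0.8 [0.508 0.162 0.06 ]
top block [180.5, 234.5] 0.76 [0.482 0.287 0.055]
top block [247.4, 188.8] 0.76 [0.614 0.091 0.059]
top block [321.6, 202.6] 0.73 [ 0.569 -0.126  0.055]
top knob_face [236.6, 190.4] 0.54 [0.612 0.124 0.042]
top knob_face [192.1, 237.7] 0.53 [0.475 0.255 0.038]
top knob_face [262.2, 240.8] 0.48 [0.462 0.05  0.037]
top knob_face [213.8, 228.2] 0.42 [0.501 0.194 0.033]
top pad [211.4, 140.9] 0.71 [0.751 0.193 0.098]
top pad [335.3, 168.5] 0.57 [ 0.671 -0.171  0.056]
top thumb_rest [313.0, 230.7] 0.79 [ 0.488 -0.1    0.042]
top paint_tin [386.2, 170.7] 0.79 [ 0.656 -0.318  0.076]
top screw_jar [212.7, 140.8] 0.84 [0.751 0.19  0.099]
top mallet [125.9, 159.4] 0.58 [0.71  0.452 0.057]
top try_square [165.0, 265.9] 0.75 [0.397 0.338 0.01 ]
side clamp [294.1, 186.2] 0.64 [ 0.573 -0.119  0.017]
side clamp [294.9, 177.2] 0.46 [ 0.575 -0.122  0.048]
side block [277.6, 279.6] 0.91 [0.467 0.306 0.056]
side block [311.0, 230.1] 0.86 [0.453 0.097 0.042]
side block [280.4, 240.5] 0.82 [0.509 0.175 0.053]
side block [249.7, 217.6] 0.57 [0.621 0.11  0.048]
side pad [291.4, 146.1] 0.62 [ 0.646 -0.297  0.051]
side thumb_rest [320.4, 185.2] 0.54 [ 0.49  -0.11   0.046]
side paint_tin [290.7, 144.4] 0.88 [ 0.65  -0.298  0.058]
side screw_jar [188.6, 223.3] 0.67 [0.741 0.217 0.072]
side mallet [144.6, 294.3] 0.65 [0.708 0.458 0.068]
side mallet [276.1, 279.2] 0.2 [0.47  0.305 0.054]
side try_square [307.7, 327.8] 0.88 [0.371 0.385 0.026]
1.0 [ 0.19203501 -0.56842908  0.22964302] [-3.09998684e+00 -5.09478985e-01  7.02042681e-05] 0.09264815871184014
```

View pics/top0.png

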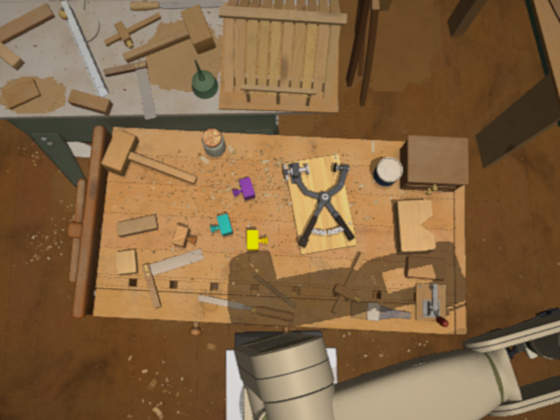

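View pics/side0.png

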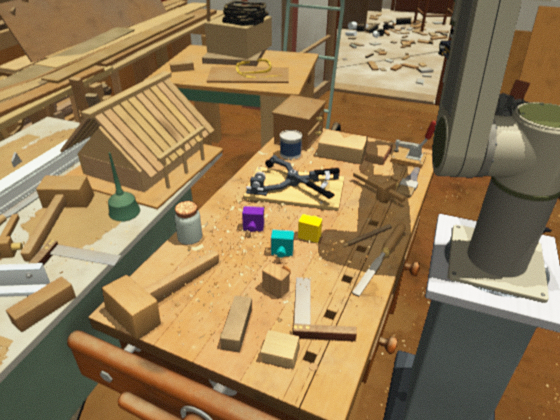

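The real (bare-wood) block is at top pixel (180,235) with its knob at (192,238). The clamp has its jaws up, the anvil at the left (290,170), the pad at the right (342,170) and the moving handle end near (303,240). I'll look at the clamp from close by on the way over.

Emit:
{"method": "move_arm", "body": {
  "deltas": [0.46, -0.338, -0.03, 0, 0, -1.045, 1, 0.46, -0.338, -0.03, 0, 0, -1.045, 1, 0.46, -0.338, -0.03, 0, 0, -1.045, 1, 0.46, -0.338, -0.03, 0, 0, -1.045, 1, 0.46, -0.338, -0.03, 0, 0, -1.045, 1, 0.46, -0.338, -0.03, 0, 0, -1.045, 1, 0.46, -0.338, -0.03, 0, 0, -1.045, 1, 0.46, -0.338, -0.03, 0, 0, -1.045, 1, 0.46, -0.338, -0.03, 0, 0, -1.045, 1, 0.46, -0.338, -0.03, 0, 0, -1.045, 1, 0.46, -0.338, -0.03, 0, 0, -1.045, 1, 0.46, -0.338, -0.03, 0, 0, -1.045, 1]
}}

```text
t: 2.5
tool_pos: [0.5191, -0.1022, 0.2595]
orientation: [2.433, 1.987, -0.001]
force: [-0.2, 0.8, -0.4]
opening: 0.0927
gripper_force: 0.0
```

```bash
cat >> h.py <<'E'
def wcloud(d,s):
    m=robot.camera_model('wrist'); K=np.array(m['K']); T=np.array(m['tool_from_camera'])
    v,u=np.mgrid[:d.shape[0],:d.shape[1]].astype(float); x=u-K[0,2]; y=v-K[1,2]; r=np.hypot(x,y)+1e-9; th=r/K[0,0]
    c=np.stack([np.tan(th)*x/r*d,np.tan(th)*y/r*d,d],-1); c[th>1.4]=np.nan
    t=c@T[:3,:3].T+T[:3,3]
    return t@Rn.from_rotvec(s['orientation']).as_matrix().T+np.array(s['tool_pos'])
E
python3 - <<'E'
from h import *
s=robot.read_state(); p,d=save('wrist','w1'); W=wcloud(d,s); np.save('pics/w1W.npy',W)
print(s['t'],s['tool_pos'],Rn.from_rotvec(s['orientation']).as_matrix().round(3),s['force'])
print(robot.camera_model('wrist'))
for l in ['clamp','block','knob_face','pad','thumb_rest']:
    for r in robot.recognise('wrist',l)[:4]:
        u,v=map(int,r['uv']); print(l,r['uv'],round(r['confidence'],2),W[v,u].round(3))
E
```

```text
2.5 [ 0.51908194 -0.10216695  0.25953072] [[ 0.2   0.98 -0.  ]
 [ 0.98 -0.2  -0.  ]
 [-0.   -0.   -1.  ]] [-0.21955789  0.8050098  -0.37039165]
{'K': array([[325.1922621 ,   0.        , 279.00541492],
       [  0.        , 325.1922621 , 210.46574114],
       [  0.        ,   0.        ,   1.        ]]), 'tool_from_camera': array([[-1.13397253e-05, -9.59251608e-01, -2.82553275e-01,
         7.83796734e-02],
       [ 9.99999894e-01,  1.19258994e-04, -4.45010257e-04,
        -3.14145119e-04],
       [ 4.60573824e-04, -2.82553250e-01,  9.59251505e-01,
        -1.54449486e-01],
       [ 0.00000000e+00,  0.00000000e+00,  0.00000000e+00,
         1.00000000e+00]])}
clamp [327.4, 190.0] 0.67 [ 0.574 -0.121  0.034]
block [327.7, 13.8] 0.86 [0.609 0.081 0.06 ]
block [203.2, 48.5] 0.72 [0.469 0.07  0.059]
knob_face [209.4, 76.0] 0.8 [0.465 0.04  0.038]
pad [412.6, 219.1] 0.9 [ 0.67  -0.171  0.058]
thumb_rest [249.9, 181.4] 0.55 [ 0.486 -0.089  0.052]
```

View pics/w1.png

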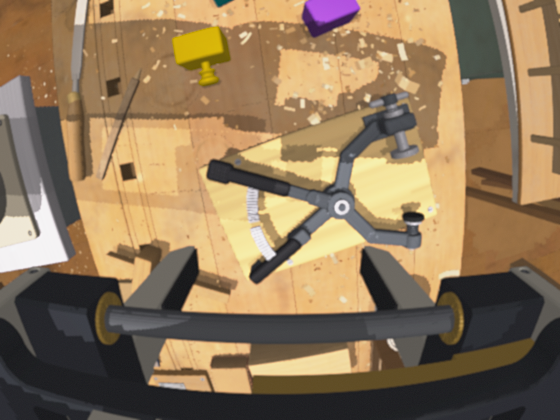

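Wrist view: pivot (342,207), thumb rest at the end of the upper-left handle (218,171), anvil disc (404,152), pad (413,220). Now I'll fit the clamp frame from the depth.

```bash
python3 - <<'E'
from h import *
W=np.load('pics/w1W.npy'); z=W[...,2]
# board
m=(z>0.009)&(z<0.021)&(abs(W[...,0]-.57)<.2)&(abs(W[...,1]+.11)<.15)
m8=cv2.morphologyEx(m.astype(np.uint8),cv2.MORPH_OPEN,np.ones((5,5)))
n,l,st,ce=cv2.connectedComponentsWithStats(m8); k=1+np.argmax(st[1:,4]); pts=W[l==k][:,:2].astype(np.float32)
rect=cv2.minAreaRect(pts); print('board',rect,np.median(z[l==k]))
# parts
top=(z>0.035)&(z<0.065)&(abs(W[...,0]-.58)<.17)&(abs(W[...,1]+.11)<.13)
P=W[top]; print('n',len(P))
def at(u,v): 
    a=W[v-2:v+3,u-2:u+3].reshape(-1,3); return np.nanmedian(a,0)
piv=at(342,207); th=at(218,171); fx=at(262,272)
for nme,q in [('piv',piv),('th',th),('fx',fx),('anv',at(404,152)),('pad',at(413,219)),('jawend',at(413,240))]:
    dd=q-piv; print(nme,q.round(4),'r',np.hypot(*dd[:2]).round(4),'ang',np.arctan2(dd[1],dd[0]).round(3))
# rough top-down raster in candidate clamp frame
a=np.arctan2(*(th-piv)[1::-1]); yaw=a-(np.pi-.63); print('yaw',yaw)
c,sn=np.cos(yaw),np.sin(yaw)
Q=(W[...,:2]-piv[:2])@np.array([[c,-sn],[sn,c]])
img=np.zeros((340,560,3),np.uint8); pic=cv2.imread('pics/w1.png')
ok=(z>0.0)&(z<.075)&(abs(Q[...,0])<.18)&(abs(Q[...,1])<.11)
iu=((Q[...,0]+.16)*1700).astype(int); iv=((.1-Q[...,1])*1700).astype(int)
for dv in range(-2,3):
    for du in range(-2,3):
        b=ok&(iu+du>=0)&(iu+du<560)&(iv+dv>=0)&(iv+dv<340); img[(iv+dv)[b],(iu+du)[b]]=pic[b]
for x in range(-15,17,5): cv2.line(img,(int((x/100+.16)*1700),0),(int((x/100+.16)*1700),340),(0,0,255),1)
for y in range(-10,11,2): cv2.line(img,(0,int((.1-y/100)*1700)),(560,int((.1-y/100)*1700)),(255,0,0) if y else (0,255,0),1)
cv2.imwrite('pics/r1.png',img)
E
```

```text
board ((0.5676475763320923, -0.083472341299057), (0.20929311215877533, 0.08121509850025177), 8.642524719238281) 0.014385139459728552
n 8675
piv [ 0.5851 -0.1383  0.0581] r 0.0 ang 0.0
th [ 0.4545 -0.0702  0.0523] r 0.1473 ang 2.661
fx [ 0.4758 -0.2048  0.0512] r 0.1279 ang -2.595
anv [ 0.6679 -0.0878  0.0598] r 0.097 ang 0.548
pad [ 0.6716 -0.171   0.0579] r 0.0925 ang -0.361
jawend [ 0.6699 -0.1996  0.0567] r 0.1046 ang -0.626
yaw 0.14917797565642044
```

View pics/r1.png

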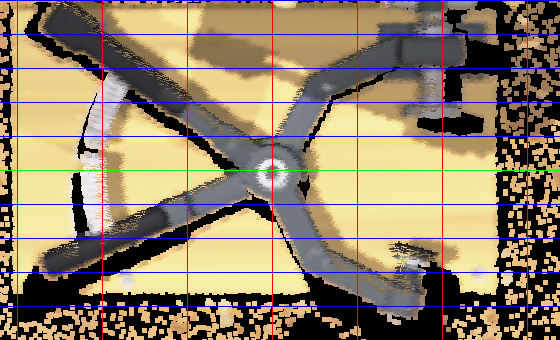

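Emit:
{"method": "move_arm", "body": {
  "deltas": [0.275, -0.111, 0.05, 0, 0, 0, 1, 0.275, -0.111, 0.05, 0, 0, 0, 1, 0.275, -0.111, 0.05, 0, 0, 0, 1, 0.275, -0.111, 0.05, 0, 0, 0, 1, 0.275, -0.111, 0.05, 0, 0, 0, 1, 0.275, -0.111, 0.05, 0, 0, 0, 1, 0.275, -0.111, 0.05, 0, 0, 0, 1]
}}

```text
t: 3.68
tool_pos: [0.4657, 0.19, 0.2098]
orientation: [2.431, 1.989, -0.0]
force: [1.1, 0.4, -0.9]
opening: 0.0932
gripper_force: 0.0
```

```bash
python3 - <<'E'
from h import *
s=robot.read_state(); p,d=save('wrist','w2'); W=wcloud(d,s); np.save('pics/w2W.npy',W); z=W[...,2]
print(s['t'],s['tool_pos'],s['force'])
for l in ['block','knob_face']:
    for r in robot.recognise('wrist',l)[:4]:
        u,v=map(int,r['uv']); print(l,r['uv'],round(r['confidence'],2),W[v,u].round(3))
m=(z>0.052)&(z<0.068)&(abs(W[...,0]-.48)<.06)&(abs(W[...,1]-.285)<.06)
pts=W[m][:,:2].astype(np.float32); print(len(pts),np.median(z[m]),cv2.minAreaRect(pts))
R=Rn.from_rotvec(s['orientation']).as_matrix()
def rel(w): return R.T@(np.array(w)-s['tool_pos'])
r=cv2.minAreaRect(pts)[0]; print('shift to center z=.03',rel([r[0],r[1],.03]).round(4))
E
```

```text
3.675 [0.46570563 0.19003454 0.20979429] [ 1.06703946  0.3507875  -0.90226835]
block [298.5, 285.4] 0.94 [0.466 0.092 0.057]
block [323.4, 212.5] 0.76 [0.505 0.168 0.059]
block [271.4, 103.1] 0.62 [0.476 0.281 0.06 ]
block [418.9, 246.9] 0.59 [0.606 0.105 0.051]
knob_face [268.6, 132.2] 0.97 [0.467 0.255 0.036]
knob_face [312.1, 187.9] 0.81 [0.5   0.19  0.036]
knob_face [410.5, 226.1] 0.6 [0.601 0.127 0.042]
knob_face [438.9, 57.1] 0.59 [0.664 0.307 0.034]
2145 0.05927505858862142 ((0.4777267575263977, 0.2861294746398926), (0.034568849951028824, 0.05700087547302246), 73.17515563964844)
shift to center z=.03 [ 0.0967 -0.0073  0.1797]
```

View pics/w2.png

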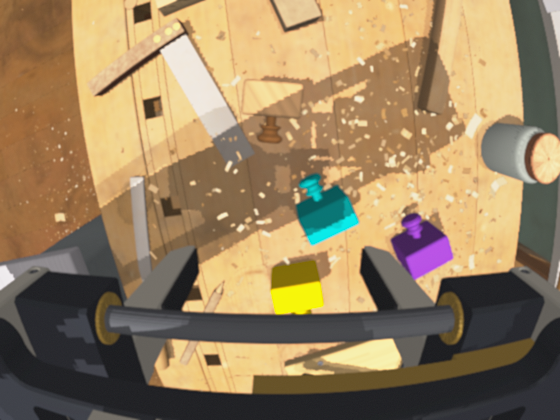

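Bare block at (271,100) px is confirmed: 34.6×57 mm, knob facing the robot's right. Descending with a reduced opening to stay clear of the try-square blade.

Emit:
{"method": "move_arm", "body": {
  "deltas": [0.05, -0.004, 0.05, 0, 0, 0.05, 0.77, 0.0967, -0.0073, 0.1, 0, 0, 0.092, 0.77, 0.0967, -0.0073, 0.1, 0, 0, 0.092, 0.77, 0.0967, -0.0073, 0.135, 0, 0, 0.092, 0.77, 0.0967, -0.0073, 0.169, 0, 0, 0.092, 0.77, 0.0967, -0.0073, 0.169, 0, 0, 0.092, 0.77, 0.0967, -0.0073, 0.169, 0, 0, 0.092, 0.77, 0.0967, -0.0073, 0.169, 0, 0, 0.092, 0.4, 0.0967, -0.0073, 0.169, 0, 0, 0.092, 0.4, 0.0967, -0.0073, 0.169, 0, 0, 0.092, 0.4, 0.0967, -0.0073, 0.169, 0, 0, 0.092, 0.4],
  "squeeze": 15
}}

```text
t: 5.2
tool_pos: [0.4786, 0.2872, 0.0422]
orientation: [2.52, 1.874, 0.003]
force: [0.6, -1.6, 7.4]
opening: 0.0558
gripper_force: 15.0
```

Emit:
{"method": "move_arm", "body": {
  "deltas": [0, 0, -0.05, 0, 0, 0, 0.4, 0, 0, -0.1, 0, 0, 0, 0.4, -0.333, 0.309, -0.1, 0, 0, -0.441, 0.4, -0.333, 0.309, -0.1, 0, 0, -0.441, 0.4, -0.333, 0.309, -0.1, 0, 0, -0.441, 0.4, -0.333, 0.309, -0.1, 0, 0, -0.441, 0.4, -0.333, 0.309, -0.1, 0, 0, -0.441, 0.4, -0.333, 0.309, -0.1, 0, 0, -0.441, 0.4, -0.333, 0.309, -0.1, 0, 0, -0.441, 0.4, -0.333, 0.309, -0.1, 0, 0, -0.441, 0.4, -0.333, 0.309, -0.1, 0, 0, -0.441, 0.4, -0.333, 0.309, -0.1, 0, 0, -0.441, 0.4]
}}

```text
t: 6.7
tool_pos: [0.6772, -0.1202, 0.1402]
orientation: [-2.049, -2.38, 0.0]
force: [-0.8, -0.3, -1.6]
opening: 0.0559
gripper_force: 15.0
```

```bash
python3 - <<'E'
from h import *
s=robot.read_state(); p,d=save('wrist','w3'); W=wcloud(d,s); np.save('pics/w3W.npy',W); z=W[...,2]
print(s['t'],s['tool_pos'],s['orientation'],s['force'],s['opening'])
piv=np.array([.5851,-.1383]); yaw=.149; c,sn=np.cos(yaw),np.sin(yaw)
Q=(W[...,:2]-piv)@np.array([[c,-sn],[sn,c]])
print('tcp in clamp',(np.array(s['tool_pos'])[:2]-piv)@np.array([[c,-sn],[sn,c]]))
# side/top cloud
p2,d2=save('top','t3'); 
big=cv2.resize(p2[130:270,270:400],None,fx=4,fy=4,interpolation=cv2.INTER_CUBIC)[:,:,::-1]; 
big=cv2.resize(big,(520,560))
cv2.imwrite('pics/c3.png',np.hstack([cv2.resize(cv2.imread('pics/w3.png'),None,fx=1,fy=1)]))
E
```

```text
6.7 [ 0.67721005 -0.12024464  0.14024063] [-2.04895688e+00 -2.37996079e+00  1.26607782e-04] [-0.81332748 -0.30825066 -1.55493825] 0.05590127924750559
tcp in clamp [0.09376978 0.00418163]
```

View pics/c3.png

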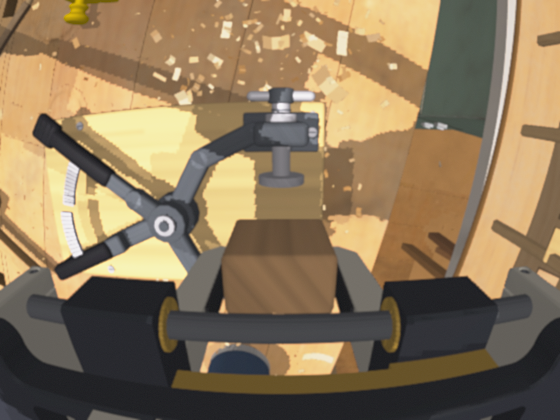

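The block is gripped with its back toward the anvil disc (281,180), and it is centred on the anvil column. I'll refine the offsets from this depth image before lowering.

```bash
python3 - <<'E'
from h import *
W=np.load('pics/w3W.npy'); s=robot.read_state(); R=Rn.from_rotvec(s['orientation']).as_matrix()
T=(W-np.array(s['tool_pos']))@R   # tool coords: x ~ +y clamp, y ~ +x clamp
def at(u,v,k=1): return np.nanmedian(T[v-k:v+k+1,u-k:u+k+1].reshape(-1,3),0).round(4)
for n,uv in dict(piv=(164,225),thumb=(45,129),disc_l=(262,180),disc_m=(281,181),disc_r=(300,180),disc_low=(281,185),body=(281,133),blk_top=(279,290),blk_tl=(230,275),blk_tr=(330,275),board=(230,160)).items():
    print(n,at(*uv),'z',W[uv[1],uv[0],2].round(4))
# disc profile & block edges along column 281
for v in list(range(170,196,2))+list(range(214,256,3)): print(v,T[v,281].round(4),W[v,281,2].round(3))
print('yaw tool',np.arctan2(R[1,1],R[0,1]))
E
```

```text
piv [-0.0038 -0.0931  0.0827] z 0.0587
thumb [ 0.0825 -0.2092  0.0886] z 0.0525
disc_l [ 0.0315 -0.0135  0.0859] z 0.056
disc_m [0.0319 0.0008 0.0786] z 0.0619
disc_r [0.0311 0.0152 0.087 ] z 0.0541
disc_low [0.0288 0.0008 0.0782] z 0.0624
body [0.0668 0.0008 0.078 ] z 0.0623
blk_top [-0.0024 -0.0006 -0.0167] z 0.157
blk_tl [ 0.0057 -0.024  -0.0167] z 0.1585
blk_tr [ 0.0052  0.0237 -0.0166] z 0.1579
board [ 0.0414 -0.0435  0.1261] z 0.0145
170 [0.0382 0.0008 0.0897] 0.051
172 [0.0365 0.0008 0.0903] 0.05
174 [0.0351 0.0008 0.0895] 0.051
176 [0.0338 0.0008 0.0884] 0.052
178 [0.0338 0.0008 0.0801] 0.061
180 [0.0326 0.0008 0.0783] 0.062
182 [0.0311 0.0008 0.0786] 0.062
184 [0.0298 0.0008 0.0779] 0.063
186 [0.0283 0.0008 0.0776] 0.063
188 [0.0163 0.001  0.1256] 0.015
190 [0.0144 0.001  0.1257] 0.015
192 [0.0125 0.001  0.1262] 0.014
194 [0.0104 0.001  0.1273] 0.013
214 [-0.0081  0.001   0.1272] 0.013
217 [-0.0109  0.001   0.1269] 0.014
220 [0.0156 0.0006 0.0368] 0.104
223 [0.0153 0.0005 0.0321] 0.109
226 [0.0156 0.0005 0.0255] 0.115
229 [0.0154 0.0005 0.021 ] 0.12
232 [0.0153 0.0005 0.0161] 0.125
235 [0.0158 0.0004 0.0101] 0.13
238 [0.0156 0.0004 0.0061] 0.135
241 [0.0154 0.0004 0.0023] 0.138
244 [ 0.0154  0.0004 -0.0017] 0.142
247 [ 0.0153  0.0004 -0.0054] 0.146
250 [ 0.0156  0.0003 -0.0098] 0.15
253 [ 0.0157  0.0003 -0.0136] 0.154
yaw tool 0.15037873153095627
```

Emit:
{"method": "move_arm", "body": {
  "deltas": [0.006, 0.001, 0.03, 0, 0, 0, 0.4, 0.006, 0.001, 0.06, 0, 0, 0, 0.4, 0.006, 0.001, 0.075, 0, 0, 0, 0.4, 0.006, 0.001, 0.083, 0, 0, 0, 0.4, 0.006, 0.001, 0.083, 0, 0, 0, 0.4, 0.006, 0.001, 0.083, 0, 0, 0, 0.4]
}}

```text
t: 7.55
tool_pos: [0.6786, -0.1151, 0.059]
orientation: [2.049, 2.379, 0.001]
force: [0.5, 0.6, -0.2]
opening: 0.056
gripper_force: 15.0
```

Emit:
{"method": "move_arm", "body": {
  "deltas": [0, 0, 0.002, 0, 0, 0, 0.4, 0, 0, 0.002, 0, 0, 0, 0.4, 0, 0, 0.002, 0, 0, 0, 0.4]
}}

```text
t: 7.92
tool_pos: [0.6787, -0.1152, 0.0568]
orientation: [2.049, 2.379, 0.002]
force: [1.6, -0.7, 5.0]
opening: 0.0561
gripper_force: 15.0
```

Emit:
{"method": "move_arm", "body": {
  "deltas": [0, 0, 0, 0, 0, 0, 0.71, 0, 0, 0, 0, 0, 0, 0.71, 0, 0, 0, 0, 0, 0, 0.71, 0, 0, -0.04, 0, 0, 0, 0.71, 0, 0, -0.09, 0, 0, 0, 0.71, 0.117, -0.184, -0.09, 0, 0, 0.63, 0, 0.117, -0.184, -0.09, 0, 0, 0.63, 0, 0.117, -0.184, -0.09, 0, 0, 0.63, 0, 0.117, -0.184, -0.09, 0, 0, 0.63, 0, 0.117, -0.184, -0.07, 0, 0, 0.63, 0, 0.117, -0.184, -0.07, 0, 0, 0.63, 0, 0.117, -0.184, -0.07, 0, 0, 0.63, 0]
}}

```text
t: 9.43
tool_pos: [0.4787, -0.0267, 0.1261]
orientation: [2.687, 1.628, 0.0]
force: [-0.4, 0.4, -0.3]
opening: 0.0023
gripper_force: 0.0
```

```bash
python3 - <<'E'
from h import *
s=robot.read_state(); p,d=save('wrist','w4'); W=wcloud(d,s); np.save('pics/w4W.npy',W)
R=Rn.from_rotvec(s['orientation']).as_matrix()
print(s['t'],s['tool_pos'],s['orientation'],s['force'],s['opening'],'yaw_y',np.arctan2(R[1,1],R[0,1]))
for l in ['block','knob_face','pad','thumb_rest']:
    for r in robot.recognise('wrist',l)[:2]:
        u,v=map(int,r['uv']); print(l,r['uv'],round(r['confidence'],2),W[v,u].round(4),(R.T@(W[v,u]-s['tool_pos'])).round(4))
E
```

```text
9.425 [ 0.47874859 -0.02673064  0.12610273] [2.68657354e+00 1.62827803e+00 1.46180924e-04] [-0.41918334  0.4446721  -0.25443408] 0.0023268789840649984 yaw_y -0.48104037987752435
block [204.7, 114.4] 0.96 [0.4713 0.0693 0.0611] [ 0.0817 -0.0511  0.065 ]
block [520.3, 209.8] 0.81 [ 0.6627 -0.1023  0.0722] [0.0182 0.1981 0.0539]
knob_face [219.1, 151.0] 0.89 [0.463  0.0418 0.0372] [ 0.0535 -0.0457  0.0889]
pad [522.6, 257.4] 0.64 [ 0.671  -0.1683  0.0509] [-0.0365  0.2359  0.0752]
pad [430.2, 227.3] 0.3 [ 0.5909 -0.0965  0.0321] [-0.01    0.1317  0.0941]
thumb_rest [358.0, 274.1] 0.89 [ 0.5153 -0.0951  0.0494] [-0.0437  0.064   0.0767]
```

View pics/w4.png

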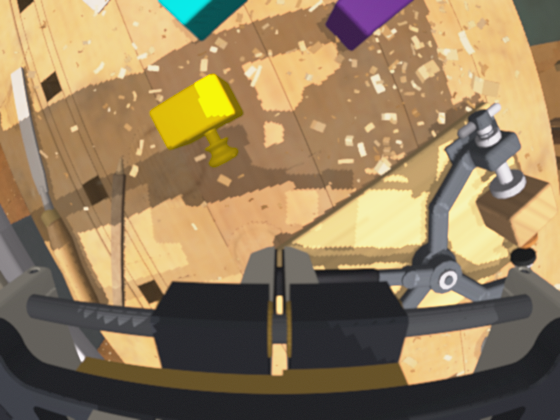

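The block stands at (512,205) px with its knob toward the pad (523,258). Lowering the closed fingers outside the handle and starting the push.

Emit:
{"method": "move_arm", "body": {
  "deltas": [0, 0, 0.045, 0, 0, 0, 0, 0, 0, 0.077, 0, 0, 0, 0, 0, 0, 0.077, 0, 0, 0, 0, -0.015, 0, 0.077, 0, 0, 0, 0, -0.022, 0, 0.077, 0, 0, 0, 0, -0.025, 0, 0.077, 0, 0, 0, 0, -0.0275, 0, 0.077, 0, 0, 0, 0, -0.031, 0, 0.077, 0, 0, -0.025, 0, -0.0348, 0, 0.077, 0, 0, -0.05, 0, -0.0385, 0, 0.077, 0, 0, -0.075, 0, -0.042, -0.001, 0.077, 0, 0, -0.1, 0],
  "squeeze": 10
}}

```text
t: 11.05
tool_pos: [0.4584, -0.0636, 0.0487]
orientation: [2.6, 1.763, 0.001]
force: [1.7, 1.1, 0.5]
opening: 0.0005
gripper_force: 1.0
```

Emit:
{"method": "move_arm", "body": {
  "deltas": [-0.0029, 0, 0, 0, 0, -0.02, 0, -0.0058, -0.001, 0, 0, 0, -0.04, 0, -0.0088, -0.001, 0, 0, 0, -0.06, 0, -0.0117, -0.001, 0, 0, 0, -0.08, 0, -0.0146, -0.001, 0, 0, 0, -0.1, 0, -0.0146, -0.001, 0, 0, 0, -0.1, 0]
}}

```text
t: 11.8
tool_pos: [0.4516, -0.0761, 0.0486]
orientation: [-2.509, -1.889, -0.001]
force: [2.7, 5.1, 0.7]
opening: 0.0003
gripper_force: 2.9
```

```bash
python3 - <<'E'
from h import *
s=robot.read_state(); R=Rn.from_rotvec(s['orientation']).as_matrix(); print(s['t'],s['tool_pos'],R.T@s['force'])
p,d=save('side','s5'); cv2.imwrite('pics/s5c.png',cv2.resize(p[130:230,220:360,::-1],None,fx=5,fy=5,interpolation=cv2.INTER_CUBIC))
E
```

```text
11.8 [ 0.45157298 -0.0761445   0.04856195] [ 5.64177518  1.23282928 -0.73964736]
```

View pics/s5c.png

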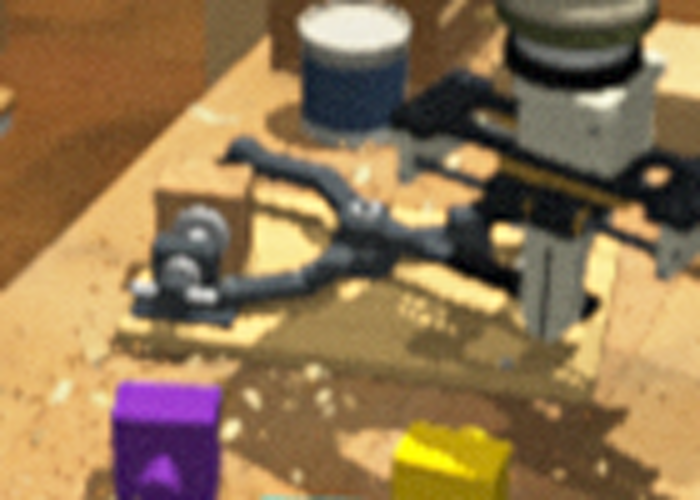

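The finger pushes the handle end from outside, and the block stands upright at the anvil. I'll continue in small steps, watching the force.

Emit:
{"method": "move_arm", "body": {
  "deltas": [-0.0022, 0, 0, 0, 0, -0.015, 0, -0.0044, 0, 0, 0, 0, -0.03, 0, -0.0066, -0.001, 0, 0, 0, -0.045, 0, -0.0066, -0.001, 0, 0, 0, -0.045, 0]
}}

```text
t: 12.35
tool_pos: [0.4491, -0.0815, 0.0486]
orientation: [-2.466, -1.945, -0.003]
force: [4.7, 8.0, 0.8]
opening: 0.0005
gripper_force: 4.8
```

Emit:
{"method": "move_arm", "body": {
  "deltas": [-0.0022, 0, 0, 0, 0, -0.015, 0, -0.0044, 0, 0, 0, 0, -0.03, 0, -0.0066, -0.001, 0, 0, 0, -0.045, 0, -0.0066, -0.001, 0, 0, 0, -0.045, 0]
}}

```text
t: 12.85
tool_pos: [0.4466, -0.0878, 0.0486]
orientation: [-2.421, -2.0, -0.003]
force: [3.8, 8.7, 1.1]
opening: 0.0007
gripper_force: 4.5
```

Emit:
{"method": "move_arm", "body": {
  "deltas": [-0.0022, 0, 0, 0, 0, -0.015, 0, -0.0044, 0, 0, 0, 0, -0.03, 0, -0.0044, 0, 0, 0, 0, -0.03, 0]
}}

```text
t: 13.22
tool_pos: [0.4453, -0.0917, 0.0484]
orientation: [-2.39, -2.035, -0.002]
force: [1.9, 10.7, 1.1]
opening: 0.0004
gripper_force: 5.2
```

```bash
cat > f.py <<'E'
from h import *
s=robot.read_state(); R=Rn.from_rotvec(s['orientation']).as_matrix(); p=np.array(s['tool_pos'])[:2]-[.5858,-.138]
r=np.hypot(*p); ang=np.arctan2(p[1],p[0])%(2*np.pi)-.150-(np.pi-.63)
print(s['t'],'F',(R.T@s['force']).round(2),'r',r.round(4),'theta(h=.0205)',(ang+np.arcsin(.0205/r)).round(3))
E
python3 f.py
```

```text
13.225 F [10.86  0.18 -1.04] r 0.1479 theta(h=.0205) 0.301
```

Emit:
{"method": "move_arm", "body": {
  "deltas": [-0.0022, 0, 0, 0, 0, -0.015, 0, -0.0044, 0, 0, 0, 0, -0.03, 0, -0.0044, 0, 0, 0, 0, -0.03, 0]
}}

```text
t: 13.6
tool_pos: [0.4442, -0.095, 0.0481]
orientation: [-2.358, -2.069, -0.003]
force: [1.3, 15.3, 2.2]
opening: 0.0005
gripper_force: 7.7
```

```bash
python3 f.py
```

```text
13.6 F [15.35 -0.67 -2.1 ] r 0.148 theta(h=.0205) 0.324
```

Emit:
{"method": "move_arm", "body": {
  "deltas": [-0.001, 0, 0, 0, 0, -0.007, 0, -0.002, 0, 0, 0, 0, -0.014, 0, -0.002, 0, 0, 0, 0, -0.014, 0]
}}

```text
t: 13.98
tool_pos: [0.4437, -0.0964, 0.0478]
orientation: [-2.343, -2.085, -0.004]
force: [2.1, 18.8, 0.8]
opening: 0.0006
gripper_force: 9.0
```

```bash
python3 f.py
```

```text
13.975 F [18.93 -0.14 -0.7 ] r 0.148 theta(h=.0205) 0.334
```

Emit:
{"method": "move_arm", "body": {
  "deltas": [0.001, 0, 0, 0, 0, 0, 0, 0.002, 0, 0, 0, 0, 0, 0, 0.003, 0, 0, 0, 0, 0, 0]
}}

```text
t: 14.35
tool_pos: [0.4443, -0.0941, 0.0481]
orientation: [-2.344, -2.086, -0.002]
force: [0.5, 12.8, 1.0]
opening: 0.0006
gripper_force: 6.2
```

```bash
python3 f.py
```

```text
14.35 F [12.78 -1.03 -0.99] r 0.1482 theta(h=.0205) 0.318
```

Emit:
{"method": "move_arm", "body": {
  "deltas": [0.001, 0, 0, 0, 0, 0, 0, 0.002, 0, 0, 0, 0, 0, 0, 0.002, 0, 0, 0, 0, 0, 0]
}}

```text
t: 14.72
tool_pos: [0.4445, -0.0935, 0.0482]
orientation: [-2.345, -2.087, 0.0]
force: [1.0, 6.8, 1.0]
opening: 0.0003
gripper_force: 3.5
```

```bash
python3 f.py
```

```text
14.725 F [ 6.88  0.16 -0.99] r 0.1482 theta(h=.0205) 0.314
```

The ratchet is bearing (the force collapses with hardly any movement, at jaw ≈ 0.315). Backing off fully, then letting it hold while I look.

Emit:
{"method": "move_arm", "body": {
  "deltas": [0.01, 0, 0, 0, 0, 0, 0, 0.025, 0, 0, 0, 0, 0, 0, 0.03, 0, -0.06, 0, 0, 0, 0, 0.02, 0.07, -0.12, 0, 0, 0, 0, 0.02, 0.07, -0.15, 0, 0, 0, 0, 0.02, 0.07, -0.15, 0, 0, 0, 0, 0.02, 0.07, -0.15, 0, 0, 0, 0]
}}

```text
t: 15.6
tool_pos: [0.5167, -0.0821, 0.1979]
orientation: [-2.346, -2.088, 0.001]
force: [-0.5, 0.0, 0.1]
opening: 0.0003
gripper_force: 0.0
```

```bash
python3 - <<'E'
from h import *
s=robot.read_state(); p,d=save('wrist','w6'); W=wcloud(d,s); z=W[...,2]; np.save('pics/w6W.npy',W)
print(s['t'],s['tool_pos'],s['force'])
piv=np.array([.5858,-.138]); yaw=.15; c,sn=np.cos(yaw),np.sin(yaw)
Q=(W[...,:2]-piv)@np.array([[c,-sn],[sn,c]])
img=np.zeros((400,800,3),np.uint8); pic=cv2.imread('pics/w6.png'); S=2500
ok=(z>0.0)&(z<.09); iu=((Q[...,0]+.16)*S).astype(int); iv=((.08-Q[...,1])*S).astype(int)
ordr=np.argsort(z[ok]); 
for y,x,c3 in zip(iv[ok][ordr],iu[ok][ordr],pic[ok][ordr]):
    if 2<x<797 and 2<y<397: img[y-2:y+3,x-2:x+3]=c3
for x in range(-15,17,5): cv2.line(img,(int((x/100+.16)*S),0),(int((x/100+.16)*S),400),(0,0,255),1)
for y in range(-8,9,2): cv2.line(img,(0,int((.08-y/100)*S)),(800,int((.08-y/100)*S)),(255,0,0) if y else (0,255,0),1)
cv2.imwrite('pics/r6.png',img)
E
```

```text
15.6 [ 0.51665061 -0.08213231  0.19787739] [-0.50049167  0.00111662  0.1221795 ]
```

View pics/r6.png

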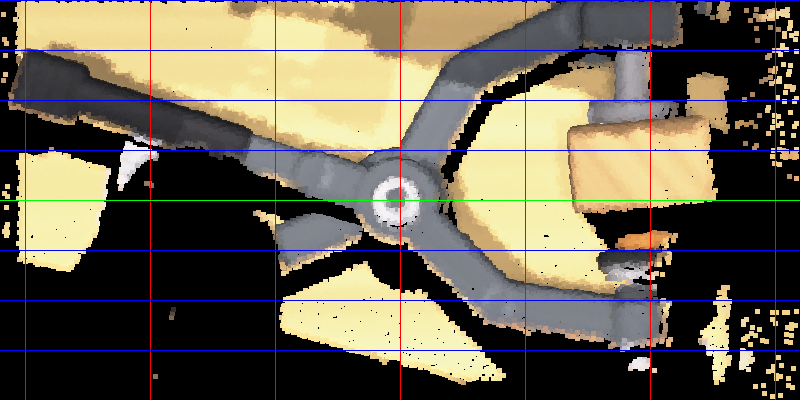

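The block's back is on the anvil. The block face at y≈-3 mm and the pad face at y≈-20 mm leave only the 18 mm knob between them, so the knob is home and held. I'll move above the thumb rest while the hand-off time runs.

Emit:
{"method": "move_arm", "body": {
  "deltas": [0, 0, 0, 0, 0, 0, 0, 0, 0, 0, 0, 0, 0, 0, 0, 0, 0, 0, 0, 0, 0, 0, 0, 0, 0, 0, 0, 0, -0.0405, -0.07, 0.05, 0, 0, 0, 0, -0.0405, -0.07, 0.09, 0, 0, 0, 0, -0.0405, -0.07, 0.11, 0, 0, 0, 0, -0.0405, -0.07, 0.11, 0, 0, 0, 0, -0.0405, -0.07, 0.11, 0, 0, 0, 0, -0.0405, -0.07, 0.11, 0, 0, 0, 0, -0.0405, -0.07, 0.11, 0, 0, 0, 0, -0.0405, -0.07, 0.11, 0, 0, 0, 0]
}}

```text
t: 17.15
tool_pos: [0.4432, -0.1149, 0.0891]
orientation: [2.347, 2.088, 0.001]
force: [0.0, 0.4, -0.2]
opening: 0.0005
gripper_force: 0.0
```

Emit:
{"method": "move_arm", "body": {
  "deltas": [0, 0, 0, 0, 0, 0, 0, 0, 0, 0, 0, 0, 0, 0, 0, 0, 0, 0, 0, 0, 0, 0, 0, 0, 0, 0, 0, 0, 0, 0, 0, 0, 0, 0, 0, 0, 0, 0, 0, 0, 0, 0, 0, 0, 0, 0, 0, 0, 0, 0, 0, 0, 0, 0, 0, 0, 0, 0, 0.012, 0, 0, 0, 0, 0, 0, 0.018, 0, 0, 0, 0, 0, 0, 0.018, 0, 0, 0, 0]
}}

```text
t: 18.52
tool_pos: [0.442, -0.1145, 0.0695]
orientation: [-2.346, -2.087, 0.001]
force: [-0.4, 0.3, -0.2]
opening: 0.0005
gripper_force: 0.0
```

Emit:
{"method": "move_arm", "body": {
  "deltas": [0, 0, 0.005, 0, 0, 0, 0, 0, 0, 0.008, 0, 0, 0, 0, 0, 0, 0.011, 0, 0, 0, 0, 0, 0, 0.0125, 0, 0, 0, 0, 0, 0, 0.0125, 0, 0, 0, 0]
}}

```text
t: 19.15
tool_pos: [0.4431, -0.1145, 0.0584]
orientation: [-2.347, -2.088, -0.001]
force: [-1.2, 3.8, 5.7]
opening: 0.0004
gripper_force: 2.9
```

```bash
python3 f.py
```

```text
19.15 F [ 3.59 -1.66 -5.72] r 0.1447 theta(h=.0205) 0.459
```

The handle is down off its teeth and tugging outward on the fingertip. Swinging it out while held down.

Emit:
{"method": "move_arm", "body": {
  "deltas": [0, 0, 0.0015, 0, 0, 0, 0, 0.005, 0, 0.0015, 0, 0, 0.035, 0, 0.01, 0.001, 0.0015, 0, 0, 0.07, 0, 0.016, 0.002, 0.0015, 0, 0, 0.11, 0, 0.0235, 0.003, 0.0015, 0, 0, 0.16, 0, 0.03, 0.005, 0.0015, 0, 0, 0.205, 0, 0.036, 0.007, 0.0015, 0, 0, 0.25, 0, 0.041, 0.0085, 0.0015, 0, 0, 0.28, 0, 0.0445, 0.01, 0.0015, 0, 0, 0.31, 0, 0.0445, 0.01, 0.0015, 0, 0, 0.31, 0]
}}

```text
t: 20.4
tool_pos: [0.4584, -0.0726, 0.0573]
orientation: [2.64, 1.699, -0.001]
force: [-2.3, -2.8, 6.9]
opening: 0.0002
gripper_force: 3.4
```

```bash
python3 f.py
```

```text
20.4 F [-3.53 -0.92 -6.88] r 0.1432 theta(h=.0205) 0.149
```

Now lift straight off and move up for a look.

Emit:
{"method": "move_arm", "body": {
  "deltas": [0, 0, -0.005, 0, 0, 0, 0, 0, 0, -0.012, 0, 0, 0, 0, 0, 0, -0.05, 0, 0, 0, 0, 0.03, 0.07, -0.1, 0, 0, 0, 0, 0.03, 0.07, -0.15, 0, 0, 0, 0, 0.03, 0.07, -0.15, 0, 0, 0, 0, 0.03, 0.07, -0.15, 0, 0, 0, 0]
}}

```text
t: 21.28
tool_pos: [0.5342, -0.0734, 0.2069]
orientation: [2.641, 1.7, 0.001]
force: [-0.6, 0.9, -0.1]
opening: 0.0005
gripper_force: 0.0
```

```bash
python3 - <<'E'
from h import *
s=robot.read_state(); p,d=save('wrist','w7'); W=wcloud(d,s); np.save('pics/w7W.npy',W)
print(s['t'],s['tool_pos'],s['force'])
E
```

```text
21.275 [ 0.53423007 -0.07339018  0.20686438] [-0.63644671  0.90538336 -0.13850593]
```

View pics/w7.png

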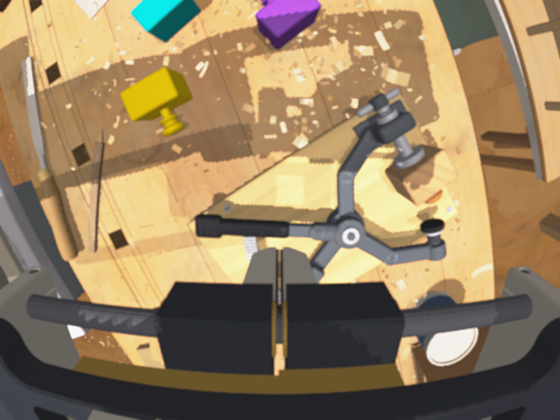

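Jaws open with the pad (432,228) well clear, and the block is standing at (418,172). Quick numeric check of the jaw angle and the knob.

```bash
python3 - <<'E'
from h import *
W=np.load('pics/w7W.npy')
at=lambda u,v:np.nanmedian(W[v-2:v+3,u-2:u+3].reshape(-1,3),0)
piv=at(350,236); th=at(212,225); dd=th-piv; print('thumb r',np.hypot(*dd[:2]),'jaw',np.arctan2(dd[1],dd[0])-.15-(np.pi-.63),'z',th[2])
c,sn=np.cos(.15),np.sin(.15)
Q=W.copy(); Q[...,:2]=(W[...,:2]-[.5858,-.138])@np.array([[c,-sn],[sn,c]])
m=(abs(Q[...,0]-.095)<.035)&(Q[...,1]>-.05)&(Q[...,1]<.045)&(Q[...,2]>.066)&(Q[...,2]<.085)
r=cv2.minAreaRect(Q[m][:,:2].astype(np.float32)); print('block top',r,np.median(Q[m][:,2]))
for v in range(180,226,4): print(v,Q[v,433].round(4))
E
```

```text
thumb r 0.14090490463874952 jaw -0.016065213883589724 z 0.05170446377660928
block top ((0.09689287096261978, 0.014186769723892212), (0.05695762857794762, 0.034386541694402695), 4.321016311645508) 0.07409562651429215
180 [0.0967 0.0113 0.0752]
184 [0.0011 0.1374 0.3613]
188 [0.0933 0.004  0.0748]
192 [ 0.0918 -0.0001  0.0739]
196 [ 0.0962 -0.0136  0.0539]
200 [ 0.0937 -0.0165  0.056 ]
204 [ 0.1043 -0.042   0.0142]
208 [ 0.1022 -0.0468  0.0139]
212 [ 0.0996 -0.0505  0.0155]
216 [ 0.0974 -0.055   0.0158]
220 [ 0.0891 -0.0466  0.0387]
224 [ 0.0849 -0.0463  0.0468]
```

```bash
python3 -c "
from plant import robot; print(robot.close_job())"
```

```text
the job is handed in; nothing more can be done
None
```

I handed the job in at about 21 s. The knob was pressed home, the ratchet held it by itself for over 3 s with the hand off, then the handle was pressed off its teeth. The jaws are fully open with the block standing between them, and the arm went near none of the bystander tools except the try square at the grasp, where it read 7 N upward; I did not check whether it moved.

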